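# Stack the sample cups and close the keeper

## Robot

A 6-joint arm with a two-finger parallel gripper is mounted at the origin on the work surface. World frame = base frame: x ahead of the robot, y to its left, z up, the work surface at z = 0. Lengths are in m, angles in rad, forces in N, time in s.
With the tool pointing down it reaches from about 0.3 to 0.775 m from the base axis. Payload 14.6 kg.
Tool frame: the origin (TCP) lies between the finger pads; the fingertips stand 19 mm ahead of it and the grasp point (between the pads) is the TCP; z points along the fingers, x is the direction in which the jaws open and shut, and the axes are right-handed (so a half turn about z gives the same grasp; the last joint's range is limited). The gripper opens to 85 mm and grips with 20 to 120 N. Pads are 22 mm wide; open, the fingers measure 114 mm over their backs; the gripper's body (76 mm by 85 mm) begins 54 mm behind the grasp point. The pads swing forward as they close: fully open they stand 13 mm farther back than shut.
Start: joints at [-1.261, 0.3, 1.521, -0, 1.321, -0.067], TCP at [0.202, -0.511, 0.25] pointing down, gripper open.
Joint ranges: [-3.03, 3.03], [-0.79, 2.21], [0.23, 2.52], [-1.04, 4.18], [0, 3.07], [-2.55, 2.55]. Speed limits (rad/s): [2.22, 2.22, 2.57, 3.14, 3.14, 3.14].

## Interface

Orientations are given as a rotation vector (axis times angle).
In Python, from rig import sensors, cams, arm gives the robot as it stands. The module is installed in compiled form; this text tells all that it offers.
- The arm moves only by the tool move_arm, never from a script. Its argument "deltas" is a list of rows, each a list of 6 numbers: the shift along the tool's x, y, z in m, then the turn, a rotation vector about the tool's x, y, z in degrees. A call has 1 to 8 rows; each row shifts and turns the commanded pose from where the row before left it, along the tool's axes as they then stand; what a row does not reach is not made up. A row lasts 1/12 s, in which the tool goes at most 41.7 mm and 7.16 degrees, less where a joint would pass 70% of its speed; a pose out of reach is approached as far as the arm can. A call with a gripper value outside its range is refused whole. "hand" is the closure, from 0 (fully open) to 1 (shut), set as the call begins (left out, the last holds). The fingers move at their own pace and stop on an object; the grip force is fixed at half the most. Time passes only in rows, so rows that do not move let the fingers close. It gives the time, the measured TCP pose, the force and the opening at its end, in the units of the state.
- sensors.observe(): the state, without advancing time (a new reading comes with each control period).
- cams.read_camera(name): name is "scene" or "top" or "wrist"; returns a dict with "image" (384x512x3 uint8, red, green, blue), "z_map" (384x512 float32, m along the optical axis (not along the pixel's ray), 0 where there is no reading), "fovy" (degrees; the focal length in pixels is half the picture's height over the tangent of half this angle, whatever the lens; pixels are square), "cx", "cy" (the principal point, pixels), "k1" (the pictures are not rectified: a ray, as slopes to the right and down, at radius r is drawn at 1 + k1 r^2 times it, then the intrinsics apply), "T" (4x4, takes a point from camera to world coordinates). Camera axes: x right, y down, z forward; pixel columns grow to the right and rows downward; lengths in m; the calibration is good to about 2 mm. A picture is of the moment at which its call begins.
- arm.sign_off(): hands the job in, once; it reports no verdict.
The state is a dict: "time": time; "joint_positions": joint angles; "dq": joint speeds; "effort": joint torques, N m; "tcp_pos": TCP position; "ee_rot": TCP orientation; "force": force on the tool from outside, world axes, zero at the start; "torque": the same for the moment, N m; "opening": finger opening in m.
Only numpy, scipy, OpenCV 4.12 (cv2) and the standard library are available. Lean on these libraries where they do the work, as an engineer would, in place of code of your own. Each camera call takes 0.05 s, during which the arm holds its last target. There are 200 camera calls.

## Task

Tidy away the sample cups after the rock lesson: nest the two empty cups from the table, upright and fully home, into the cup standing in the rack, one inside the other. Then slide the rack's keeper along its track until its round disc is centred over the stack. Leave the cup with the rock in it, the loose stone and the jar where they are.

Things in the scene. Friction and masses are not known exactly. Their poses are not given: they have to be found in the camera images.
- cup_rack: White tapered plastic cup in the rack's seat, bottom of the stack. 70 mm high, 60 g, wall 2.5 mm; outside diameter 38 mm at the foot, 60 mm at 50 mm height, then an upright collar 68 to 69 mm wide from 53 mm up to the rim; inner floor 24 mm above the underside, so a fully nested cup stands 24 mm higher than the one below, with 2.5 mm play all round. Origin: centre of its underside; z up.
- cup_a: White tapered plastic cup, same shape and size as cup_rack, empty, standing upright on the table. Origin: centre of its underside; z up, round, so yaw means nothing.
- cup_b: White tapered plastic cup, same shape and size as cup_rack, empty, standing upright on the table. Origin: centre of its underside; z up, round, so yaw means nothing.
- cup_rock: The same kind of cup, standing upright on the table, holding a brown rock that stands out just above the rim (leave it alone). Origin: centre of its underside.
- rock: The brown rock inside cup_rock, about 28 mm wide and 55 mm high, its top about 10 mm above the rim. Origin: centre of its underside.
- stone: Loose grey stone lying on the table, about 65 x 55 x 40 mm (leave it alone). Origin: centre of its underside.
- jar: Closed glass jar, 64 mm wide and 85 mm high, standing on the table (leave it alone). Origin: centre of its underside.
- rack: Fixed grey board 12 mm thick with a black seat ring (8 mm high, 54 mm outside, 46 mm inside) in which the rack cup stands. Origin: on the table under the centre of the seat; the board reaches from -50 to +105 mm in x and -70 to +195 mm in y. The keeper's track runs along the rack's y, at x = +75 mm.
- seat (a point): Centre of the seat ring, on the board's top face (12 mm above the table); axes as the rack's.
- keeper (a joint): Travel of the keeper along its track, 0 to 0.16 m, growing towards the rack's -y; the disc is over the seat's centre at 0.13. It stays where it is left; about 2 N moves it.
- keeper_grip (a point): Centre of the top face of the keeper's black grip block, 189 mm above the table. The block is 28 mm (rack's x) by 22 mm (rack's y) and 46 mm high and stands on the 12 mm wide aluminium post of the keeper, 75 mm beside the disc in the rack's +x.
- keeper_disc (a point): Centre of the underside of the keeper's aluminium disc (50 mm wide, 5 mm thick), 138 mm above the table on a flat arm 14 mm wide; with three cups fully nested the top rim lies 8 mm below it.

How it is judged:
On the way:
1. both empty cups are fully nested in the rack cup while the keeper is still clear of the stack (its disc more than 40 mm to the side of the seat) (((z of cup_a in the frame of cup_rack between 0.021 and 0.027 m and z of cup_b in the frame of cup_rack between 0.045 and 0.051 m) or (z of cup_b in the frame of cup_rack between 0.021 and 0.027 m and z of cup_a in the frame of cup_rack between 0.045 and 0.051 m)) and horizontal distance between each of cup_a, cup_b and cup_rack below 0.009 m and horizontal distance between cup_rack and seat below 0.007 m and height (world z) of cup_rack below 0.016 m and angle between each of cup_rack, cup_a, cup_b's own z axis and vertical below 0.08 rad and horizontal distance between keeper_disc and seat above 0.04 m), for 0.2 s.
At the end, for the whole second after the job is handed in: The rack cup stands upright in its seat (within 7 mm), the two empty cups are nested in it one inside the other, each fully home (24 and 48 mm above the rack cup, within 3 mm), centred within 9 mm and upright, all at rest, and the keeper's disc is centred over the seat within 10 mm (((z of cup_a in the frame of cup_rack between 0.021 and 0.027 m and z of cup_b in the frame of cup_rack between 0.045 and 0.051 m) or (z of cup_b in the frame of cup_rack between 0.021 and 0.027 m and z of cup_a in the frame of cup_rack between 0.045 and 0.051 m)) and horizontal distance between each of cup_a, cup_b and cup_rack below 0.009 m and horizontal distance between cup_rack and seat below 0.007 m and height (world z) of cup_rack below 0.016 m and angle between each of cup_rack, cup_a, cup_b's own z axis and vertical below 0.08 rad and horizontal distance between keeper_disc and seat below 0.01 m and linear speed of each of cup_a, cup_b, cup_rack below 0.02 m/s); the robot touches nothing.
It fails at once if the cup with the rock, or its rock, moved more than 25 mm (distance of any of cup_rock, rock from where it was at the start of the episode above 0.025 m).
It fails at once if the stone or the jar moved more than 25 mm (distance of any of stone, jar from where it was at the start of the episode above 0.025 m).
It also fails if it takes over 64 s, if anything falls off the work surface, if the arm or the gripper's body presses on something with over 40 N, if the wrist force passes 120 N, or if a joint passes its speed limit or range.

## Working session

There is one attempt and no reset: what is moved stays moved. The work goes in short steps, Python scripts to look and compute and a tool call to move; the robot and the scene stay as the last step left them, time stands still between calls to the robot, and variables do not carry over. Pictures are saved under pics/ and viewed, about 8 in all and at most 12, crops included, and the job is handed in when it is done.

Besides the shell and the picture viewer there is one more tool, called after "Request:" by a JSON object that holds its "op" and its "data". move_arm: Moves the arm, as the interface text tells. Its arguments: {"type":"object","properties":{"deltas":{"type":"array","items":{"type":"array","items":{"type":"number"}}},"hand":{"type":"number"}},"required":["deltas"]}

```bash
mkdir -p pics; cat > h.py <<'E'
import numpy as np, cv2
from rig import sensors, cams, arm
from scipy.spatial.transform import Rotation as R
def snap(name,fn=None):
    c=cams.read_camera(name)
    if fn: cv2.imwrite('pics/'+fn+'.png',c['image'][:,:,::-1])
    np.savez('pics/'+(fn or name)+'.npz',**c); return c
def rays(c):
    h,w=c['z_map'].shape; f=h/2/np.tan(np.radians(float(c['fovy']))/2)
    K=np.array([[f,0,float(c['cx'])],[0,f,float(c['cy'])],[0,0,1]])
    u,v=np.meshgrid(np.arange(w),np.arange(h))
    p=np.stack([u,v],-1).reshape(-1,1,2).astype(np.float64)
    return cv2.undistortPoints(p,K,np.array([float(c['k1']),0,0,0])).reshape(h,w,2)
def cloud(c):
    r=rays(c); z=c['z_map'][...,None]; P=np.concatenate([r*z,z],-1)
    return P@c['T'][:3,:3].T+c['T'][:3,3]
E
python3 - <<'E'
from h import *
for n in ('top','scene'):
    c=snap(n,n+'0'); print(n,c['fovy'],c['k1'],c['T'].round(3).tolist())
i=[cv2.imread(f'pics/{n}0.png') for n in('top','scene')]
cv2.imwrite('pics/both.png',cv2.resize(np.vstack(i),None,fx=.78,fy=.78))
s=sensors.observe();print(s['ee_rot'],s['tcp_pos'],s['time'])
E
```

```text
top 56.7739544532802 -0.05836594796312025 [[0.016, -0.994, 0.107, 0.505], [-0.999, -0.012, 0.037, -0.078], [-0.036, -0.107, -0.994, 0.886], [0.0, 0.0, 0.0, 1.0]]
scene 50.460414925623404 -0.030238274460204852 [[-0.474, 0.533, -0.701, 1.315], [0.88, 0.267, -0.393, 0.37], [-0.022, -0.803, -0.595, 0.782], [0.0, 0.0, 0.0, 1.0]]
[-2.59769087e+00  1.76572577e+00  1.21760156e-03] [ 0.20231246 -0.51124191  0.24979296] 0.1
```

View pics/both.png

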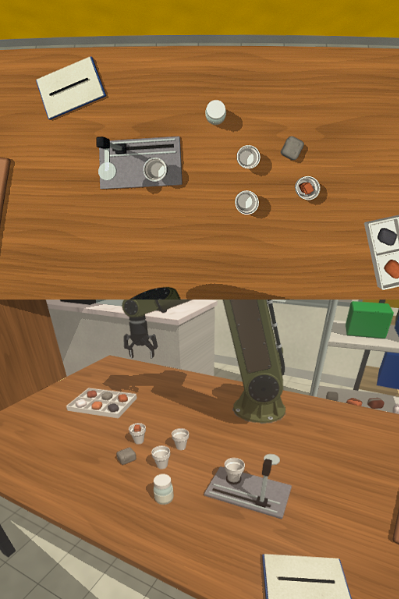

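The top picture (0.78 scale) shows the rack cup at about (154,170), the keeper grip at (103,142) and the disc at (107,172). The empty cups are at (248,157) and (247,202), the rock cup at (308,188), the stone at (292,148) and the jar at (216,112).

```bash
python3 - <<'E'
from h import *
c=dict(np.load('pics/top0.npz')); W=cloud(c); v,u=np.mgrid[:384,:512]
def circ(p):
    A=np.c_[2*p[:,:2],np.ones(len(p))]; s=np.linalg.lstsq(A,(p[:,:2]**2).sum(1),rcond=None)[0]
    return s[:2].round(4),np.sqrt(s[2]+s[0]**2+s[1]**2).round(4)
def reg(x,y,r,lo,hi):
    m=(abs(u-x)<r)&(abs(v-y)<r)&(W[...,2]>lo)&(W[...,2]<hi); return W[m]
for n,x,y,lo,hi in [('A',318,201,.06,.08),('B',316,260,.06,.08),('rockcup',394,241,.06,.073),('rackcup',198,218,.077,.09),('jar',276,145,.075,.1),('stone',375,190,.02,.06),('disc',137,220,.12,.16),('grip',132,182,.175,.21),('rackboard',180,200,.008,.016)]:
    p=reg(x,y,28 if n!='rackboard' else 70,lo,hi)
    if len(p)<4: print(n,len(p));continue
    print(n,len(p),p.min(0).round(3),p.max(0).round(3),circ(p), 'med',np.median(p,0).round(4))
p=reg(180,205,75,.006,.016); b=cv2.minAreaRect(p[:,:2].astype(np.float32)*1000);print(b, cv2.boxPoints(b))
print('table',np.median(W[300:350,100:400,2]))
E
```

```text
A 135 [ 0.537 -0.221  0.06 ] [ 0.604 -0.153  0.074] (array([ 0.5708, -0.1868]), np.float64(0.0329)) med [ 0.5721 -0.1915  0.0691]
B 147 [ 0.404 -0.216  0.06 ] [ 0.471 -0.148  0.073] (array([ 0.4378, -0.1822]), np.float64(0.0331)) med [ 0.4325 -0.1888  0.0692]
rockcup 228 [ 0.448 -0.394  0.06 ] [ 0.514 -0.326  0.073] (array([ 0.4819, -0.3611]), np.float64(0.0299)) med [ 0.4802 -0.3562  0.0681]
rackcup 120 [0.496 0.053 0.077] [0.563 0.12  0.085] (array([0.5296, 0.0866]), np.float64(0.0329)) med [0.5287 0.0879 0.082 ]
jar 472 [ 0.68  -0.117  0.075] [ 0.734 -0.063  0.089] (array([ 0.7067, -0.0896]), np.float64(0.0202)) med [ 0.707  -0.089   0.0853]
stone 571 [ 0.566 -0.362  0.02 ] [ 0.637 -0.297  0.045] (array([ 0.6014, -0.328 ]), np.float64(0.0232)) med [ 0.6017 -0.3264  0.0391]
disc 540 [0.496 0.181 0.138] [0.576 0.23  0.148] (array([0.5331, 0.2061]), np.float64(0.0236)) med [0.5246 0.206  0.1432]
grip 163 [0.581 0.199 0.175] [0.608 0.223 0.192] (array([0.594 , 0.2101]), np.float64(0.0101)) med [0.5933 0.2084 0.1886]
rackboard 4489 [0.467 0.016 0.008] [0.75  0.338 0.016] (array([0.5491, 0.1403]), np.float64(0.0878)) med [0.5537 0.1445 0.0123]
((611.2530517578125, 182.31393432617188), (283.47943115234375, 331.36956787109375), 1.3607277870178223) [[465.61877  344.58612 ]
 [473.4878    13.309987]
 [756.8873    20.041748]
 [749.0183   351.31787 ]]
table -0.00016393373060952232
```

Sizes, heights and the disc/seat geometry agree: rack yaw is about 4°, keeper at about 0.011. I'm moving above cup B.

Request:
{"op": "move_arm", "data": {"deltas": [[-0.01,-0.015,0,0,0,0],[-0.0142,-0.0221,0,0,0,0],[-0.0142,-0.0221,0,0,0,0],[-0.0142,-0.0221,0,0,0,0],[-0.0142,-0.0221,0,0,0,0],[-0.0142,-0.0221,0,0,0,0],[-0.0142,-0.0221,0,0,0,0],[-0.0142,-0.0221,0,0,0,0]], "hand": 0}}

```text
time: 0.77
tcp_pos: [0.3204, -0.346, 0.2501]
ee_rot: [-2.598, 1.766, 0.001]
force: [-0.8, -0.3, -0.6]
opening: 0.0853
```

Request:
{"op": "move_arm", "data": {"deltas": [[-0.0142,-0.0221,0,0,0,0],[-0.0142,-0.0221,0.01,0,0,0],[-0.0142,-0.0221,0.01,0,0,0],[-0.0142,-0.0221,0.01,0,0,0],[-0.0142,-0.0221,0.01,0,0,0],[-0.0142,-0.0221,0.01,0,0,0],[-0.0142,-0.0221,0.01,0,0,0],[-0.0105,-0.0157,0.01,0,0,0]]}}

```text
time: 1.43
tcp_pos: [0.4387, -0.1807, 0.1796]
ee_rot: [-2.599, 1.765, 0.001]
force: [-0.0, -0.5, 0.0]
opening: 0.0854
```

Request:
{"op": "move_arm", "data": {"deltas": [[0,0,0,0,0,0],[0,0,0,0,0,0]]}}

```text
time: 1.6
tcp_pos: [0.4379, -0.1817, 0.1797]
ee_rot: [2.6, -1.764, -0.002]
force: [0.6, -0.3, 0.2]
opening: 0.0854
```

```bash
cat >> h.py <<'E'
def circ(p):
    A=np.c_[2*p[:,:2],np.ones(len(p))]; s=np.linalg.lstsq(A,(p[:,:2]**2).sum(1),rcond=None)[0]
    return s[:2].round(4),np.sqrt(s[2]+s[0]**2+s[1]**2).round(4)
def tool(d):
    s=sensors.observe(); return (R.from_rotvec(s['ee_rot']).inv().apply(d)*1000).round(1)
E
python3 - <<'E'
from h import *
c=snap('wrist','w1'); W=cloud(c); s=sensors.observe()
P=W.reshape(-1,3); P=P[c['z_map'].ravel()>0]
for n,xy in (('B',(.438,-.182)),('A',(.571,-.187))):
    p=P[(np.hypot(*(P[:,:2]-xy).T)<.045)&(P[:,2]>.065)&(P[:,2]<.075)]
    if len(p)>5: print(n,len(p),circ(p),p.min(0),p.max(0))
t=R.from_rotvec(s['ee_rot']).inv().apply(P-s['tcp_pos']); m=(t[:,2]<.06)&(t[:,2]>-.1)
q=t[m]; print(len(q), q.min(0),q.max(0), 'tcp',s['tcp_pos'],s['ee_rot'],s['time'],s['opening'])
E
```

```text
B 850 (array([ 0.4361, -0.184 ]), np.float64(0.0328)) [ 0.40152342 -0.21847456  0.06500618] [ 0.4698864  -0.1501461   0.07164188]
A 1121 (array([ 0.5681, -0.1887]), np.float64(0.0328)) [ 0.53469405 -0.22366023  0.06500624] [ 0.60288075 -0.15468428  0.0718855 ]
37328 [-0.07467154 -0.02115089 -0.07957751] [0.07471626 0.0138701  0.00777056] tcp [ 0.43781771 -0.18244993  0.18026544] [ 2.59860580e+00 -1.76512124e+00 -5.75656793e-04] 1.65 0.08528731086419328
```

View pics/w1.png

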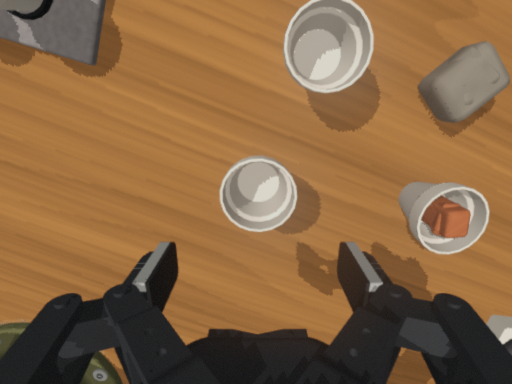

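The wrist view shows cup B at (258,194), cup A at (328,45), the rock cup at (445,217) and the stone at (465,82). The open fingertips are about 8 mm ahead of the TCP. B lies within 2 mm of the TCP, so I'm descending to grip the collar.

Request:
{"op": "move_arm", "data": {"deltas": [[0,0,0.015,0,0,0],[0,0,0.02,0,0,0],[0,0,0.02,0,0,0],[0,0,0.02,0,0,0],[0,0,0.02,0,0,0],[0,0,0.015,0,0,0],[0,0,0.009,0,0,0],[0,0,0,0,0,0]]}}

```text
time: 2.32
tcp_pos: [0.4371, -0.1828, 0.0602]
ee_rot: [2.597, -1.767, -0.003]
force: [0.2, 0.5, 0.1]
opening: 0.0856
```

Request:
{"op": "move_arm", "data": {"deltas": [[0,0,0,0,0,0],[0,0,0,0,0,0],[0,0,0,0,0,0],[0,0,0,0,0,0],[0,0,0,0,0,0],[0,0,0,0,0,0]], "hand": 1}}

```text
time: 2.82
tcp_pos: [0.4385, -0.1828, 0.0629]
ee_rot: [-2.598, 1.766, -0.004]
force: [-3.0, 2.0, 6.3]
opening: 0.0662
```

Request:
{"op": "move_arm", "data": {"deltas": [[0,0,-0.008,0,0,0],[0,0,-0.018,0,0,0],[0,0,-0.02,0,0,0],[0,0,-0.02,0,0,0],[0,0,-0.02,0,0,0],[0,0,-0.02,0,0,0],[0,0,-0.02,0,0,0],[0,0,-0.012,0,0,0]]}}

```text
time: 3.48
tcp_pos: [0.4383, -0.1826, 0.2027]
ee_rot: [-2.598, 1.766, -0.006]
force: [0.3, -0.7, -0.4]
opening: 0.0656
```

```bash
python3 - <<'E'
from h import *
c=snap('scene','s1'); snap('wrist','w2'); s=sensors.observe(); print(s['tcp_pos'],s['opening'],tool(np.array([.5296,.0866,0])-[*s['tcp_pos'][:2],0]),s['force'])
i=[c['image'][:,:,::-1],cv2.imread('pics/w2.png')]
cv2.imwrite('pics/c1.png',cv2.resize(np.hstack(i),None,fx=.78,fy=.78))
E
```

```text
[ 0.43860976 -0.18276935  0.20228924] 0.06558566096762782 [-2.170e+02 -1.837e+02 -2.000e-01] [ 0.64496274 -0.23541821 -0.99226372]
```

View pics/c1.png

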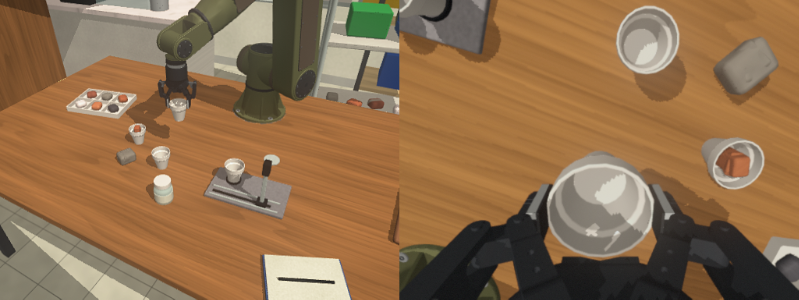

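Cup B hangs between the fingers, with its rim at about (600,205) in the right half. I'll measure the rim's offset, tilt and height in hand.

```bash
cat >> h.py <<'E'
def held(f):
    c=dict(np.load(f)); s=sensors.observe(); W=cloud(c).reshape(-1,3)
    t=R.from_rotvec(s['ee_rot']).inv().apply(W-s['tcp_pos'])
    im=c['image'].reshape(-1,3).astype(int)
    m=(im.min(1)>150)&(np.hypot(t[:,0],t[:,1])<.05)&(abs(t[:,2])<.03)&(c['z_map'].ravel()>0)
    q=t[m]; r=np.hypot(*q[:,:2].T); print(len(q),np.percentile(q,[1,99],axis=0).round(4).tolist())
    h=q[:,2].min()
    A=q[(r>.027)]; 
    # top surface per angular sector: rim height (tool z min)
    a=np.arctan2(A[:,1],A[:,0]); 
    for k in range(-4,4):
        b=A[(a>=k*np.pi/4)&(a<(k+1)*np.pi/4)]
        if len(b)>5: i=np.percentile(b[:,2],3); d=b[b[:,2]<i+.002]; print(k*45+22,len(b),'rim z mm',round(i*1000,1),'r max',round(np.hypot(*d[:,:2].T).max()*1000,1))
E
python3 -c "
from h import *
held('pics/w2.npz')"
```

```text
3002 [[-0.0311, -0.0312, -0.0267], [0.0365, 0.0343, 0.0291]]
-158 207 rim z mm -26.2 r max 39.3
-113 312 rim z mm -9.8 r max 31.8
-68 275 rim z mm -9.6 r max 33.2
-23 435 rim z mm -27.0 r max 40.7
22 867 rim z mm -8.8 r max 36.6
67 212 rim z mm -9.3 r max 36.6
112 229 rim z mm -9.3 r max 36.2
157 59 rim z mm -9.7 r max 34.3
```

The rim is level, 9 mm above the TCP, and centred to about 2 mm. Carrying it over the seat.

Request:
{"op": "move_arm", "data": {"deltas": [[-0.01,-0.0085,0,0,0,0],[-0.0175,-0.0148,0,0,0,0],[-0.0175,-0.0148,0,0,0,0],[-0.0175,-0.0148,0,0,0,0],[-0.0175,-0.0148,0,0,0,0],[-0.0175,-0.0148,0,0,0,0],[-0.0175,-0.0148,0,0,0,0],[-0.0175,-0.0148,0,0,0,0]]}}

```text
time: 4.25
tcp_pos: [0.4933, -0.0168, 0.1989]
ee_rot: [2.598, -1.766, -0.001]
force: [-0.4, -0.8, -1.0]
opening: 0.0657
```

Request:
{"op": "move_arm", "data": {"deltas": [[-0.0175,-0.0148,0,0,0,0],[-0.0175,-0.0148,0,0,0,0],[-0.0175,-0.0148,0,0,0,0],[-0.0175,-0.0148,0,0,0,0],[-0.0155,-0.0144,0,0,0,0],[0,0,0,0,0,0],[0,0,0,0,0,0]]}}

```text
time: 4.83
tcp_pos: [0.5301, 0.0893, 0.1986]
ee_rot: [2.599, -1.764, -0.001]
force: [0.6, -0.6, -1.1]
opening: 0.0656
```

```bash
python3 - <<'E'
from h import *
c=snap('wrist','w3'); W=cloud(c); s=sensors.observe(); P=W.reshape(-1,3)
print(s['tcp_pos'],s['force'],s['opening'],tool(np.array([.5296,.0866,0])-[*s['tcp_pos'][:2],0]))
held('pics/w3.npz')
m=(np.hypot(*(P[:,:2]-[.5296,.0866]).T)<.045)&(P[:,2]>.077)&(P[:,2]<.086); print(m.sum(),P[m].min(0),P[m].max(0),circ(P[m]))
c=snap('top','t3');P=cloud(c).reshape(-1,3)
m=(np.hypot(*(P[:,:2]-[.5296,.0866]).T)<.04)&(P[:,2]>.206)&(P[:,2]<.216); print(m.sum(),P[m].min(0),P[m].max(0))
t=cv2.resize(c['image'][150:300,120:320],None,fx=2,fy=2)[:,:,::-1]
cv2.imwrite('pics/c3.png',np.hstack([cv2.imread('pics/w3.png')[84:],t])if t.shape[0]==300 else t)
E
```

```text
[0.53001837 0.0885954  0.1987525 ] [ 0.57127759 -0.28977476 -2.06012422] 0.0661052583533875 [1.7 1.1 0. ]
2709 [[-0.0318, -0.0314, -0.0247], [0.0359, 0.0333, 0.0295]]
-158 209 rim z mm -24.6 r max 38.5
-113 312 rim z mm -7.8 r max 32.4
-68 272 rim z mm -7.5 r max 32.7
-23 403 rim z mm -25.2 r max 39.9
22 695 rim z mm -6.7 r max 35.0
67 108 rim z mm -7.2 r max 35.9
112 210 rim z mm -7.1 r max 36.2
157 49 rim z mm -7.9 r max 34.4
462 [0.50656294 0.05005003 0.07706264] [0.56186377 0.11865676 0.08361654] (array([0.5281, 0.0849]), np.float64(0.0327))
12 [0.49944176 0.05401558 0.20615444] [0.53392145 0.07407393 0.2152286 ]
```

View pics/c3.png

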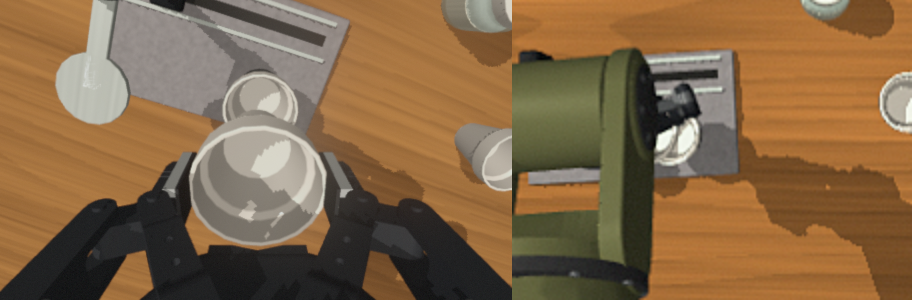

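In the same wrist view, the held cup at (258,178) is over the rack cup at (262,105), about 2 mm off. I'll correct that and lower.

Request:
{"op": "move_arm", "data": {"deltas": [[0.001,0.002,0.008,0,0,0],[0,0,0.015,0,0,0],[0,0,0.015,0,0,0],[0,0,0.015,0,0,0],[0,0,0.015,0,0,0],[0,0,0.012,0,0,0],[0,0,0.008,0,0,0],[0,0,0.004,0,0,0]]}}

```text
time: 5.6
tcp_pos: [0.5283, 0.0863, 0.106]
ee_rot: [2.596, -1.767, -0.002]
force: [0.9, 0.3, -0.7]
opening: 0.0657
```

Request:
{"op": "move_arm", "data": {"deltas": [[0,0,0.002,0,0,0],[0,0,0.002,0,0,0],[0,0,0,0,0,0]]}}

```text
time: 5.85
tcp_pos: [0.529, 0.0869, 0.1035]
ee_rot: [-2.598, 1.766, -0.001]
force: [-0.1, -0.9, -1.1]
opening: 0.0652
```

Request:
{"op": "move_arm", "data": {"deltas": [[0,0,0.002,0,0,0],[0,0,0.001,0,0,0],[0,0,0,0,0,0]]}}

```text
time: 6.1
tcp_pos: [0.5289, 0.087, 0.1003]
ee_rot: [-2.598, 1.766, -0.0]
force: [-0.8, -0.5, -0.9]
opening: 0.0656
```

Request:
{"op": "move_arm", "data": {"deltas": [[0,0,0.001,0,0,0],[0,0,0.001,0,0,0],[0,0,0,0,0,0]]}}

```text
time: 6.35
tcp_pos: [0.5293, 0.0871, 0.099]
ee_rot: [-2.598, 1.766, -0.002]
force: [-2.0, -0.8, 6.6]
opening: 0.066
```

Contact came at the expected height (6.6 N), so I'm releasing and rising.

Request:
{"op": "move_arm", "data": {"deltas": [[0,0,0,0,0,0],[0,0,0,0,0,0],[0,0,0,0,0,0],[0,0,0,0,0,0]], "hand": 0}}

```text
time: 6.68
tcp_pos: [0.5288, 0.087, 0.0982]
ee_rot: [2.598, -1.766, -0.0]
force: [-0.0, -0.7, 0.1]
opening: 0.085
```

Request:
{"op": "move_arm", "data": {"deltas": [[0,0,-0.008,0,0,0],[0,0,-0.015,0,0,0],[0,0,-0.02,0,0,0],[0,0,-0.02,0,0,0],[0,0,-0.02,0,0,0],[0,0,-0.02,0,0,0],[0,0,0,0,0,0]]}}

```text
time: 7.27
tcp_pos: [0.5301, 0.0872, 0.2058]
ee_rot: [-2.595, 1.764, -0.008]
force: [-0.6, -0.0, 0.6]
opening: 0.0856
```

```bash
python3 - <<'E'
from h import *
c=snap('wrist','w4'); W=cloud(c); s=sensors.observe(); P=W.reshape(-1,3)
m=(np.hypot(*(P[:,:2]-[.5285,.0855]).T)<.045)&(P[:,2]>.10)&(P[:,2]<.13); p=P[m];print(m.sum(),p.min(0),p.max(0),circ(p[p[:,2]>.1]))
a=np.arctan2(*(p[:,:2]-[.5285,.0855]).T[::-1])
print([round(float(np.percentile(p[(a>=k)&(a<k+.785),2],97)),4) for k in np.arange(-4,4)*.785 if ((a>=k)&(a<k+.785)).sum()>5])
m=(np.hypot(*(P[:,:2]-[.5285,.0855]).T)<.02);print('floor',np.median(P[m,2]))
print(s['tcp_pos'],s['opening'],tool(np.array([.570,-.188,.062])-s['tcp_pos']))
E
```

```text
964 [0.49269012 0.05170234 0.10001199] [0.56130291 0.11996071 0.10744351] (array([0.5272, 0.086 ]), np.float64(0.0328))
[0.1064, 0.1067, 0.1066, 0.1067, 0.1068, 0.1065, 0.1067, 0.1066]
floor 0.2682319861589111
[0.52954498 0.08709231 0.20361429] 0.0851343936313774 [270.5  64.2 141.7]
```

View pics/w4.png

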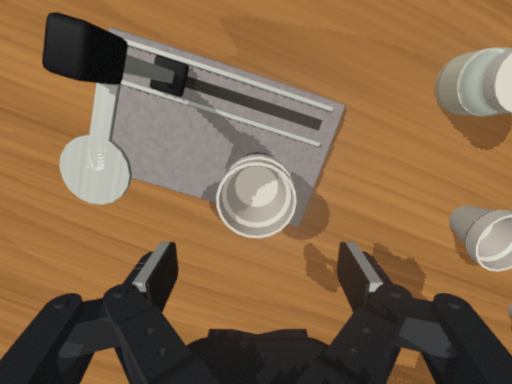

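The rim of the nested cup (at (257,195)) is level at 106.7 mm against the expected 106, so it is fully home. Next is cup A.

Request:
{"op": "move_arm", "data": {"deltas": [[0.012,0.003,0,0,0,0],[0.0235,0.0056,0,0,0,0],[0.0235,0.0056,0,0,0,0],[0.0235,0.0056,0,0,0,0],[0.0235,0.0056,0,0,0,0],[0.0235,0.0056,0,0,0,0],[0.0235,0.0056,0,0,0,0],[0.0235,0.0056,0,0,0,0]]}}

```text
time: 7.98
tcp_pos: [0.5541, -0.0945, 0.2002]
ee_rot: [2.597, -1.766, -0.003]
force: [-0.4, 0.9, 1.0]
opening: 0.0852
```

Request:
{"op": "move_arm", "data": {"deltas": [[0.0235,0.0056,0,0,0,0],[0.0235,0.0056,0.004,0,0,0],[0.0235,0.0056,0.004,0,0,0],[0.0235,0.0056,0.004,0,0,0],[0,0,0.01,0,0,0],[0,0,0,0,0,0],[0,0,0,0,0,0]]}}

```text
time: 8.57
tcp_pos: [0.5676, -0.1882, 0.178]
ee_rot: [2.597, -1.766, -0.004]
force: [0.4, 0.0, 0.4]
opening: 0.0851
```

```bash
python3 - <<'E'
from h import *
c=snap('wrist','w5'); P=cloud(c).reshape(-1,3); s=sensors.observe()
p=P[(np.hypot(*(P[:,:2]-[.57,-.188]).T)<.045)&(P[:,2]>.065)&(P[:,2]<.075)]
print(circ(p),p.min(0),p.max(0),s['tcp_pos'],tool(np.array([.570,-.188,.061])-s['tcp_pos']))
E
```

```text
(array([ 0.5691, -0.189 ]), np.float64(0.0328)) [ 0.53462031 -0.22338142  0.06501433] [ 0.60301854 -0.15519021  0.07215522] [ 0.56802512 -0.18784917  0.17884608] [  1.   -1.9 117.8]
```

Request:
{"op": "move_arm", "data": {"deltas": [[0.001,-0.002,0.015,0,0,0],[0,0,0.02,0,0,0],[0,0,0.02,0,0,0],[0,0,0.02,0,0,0],[0,0,0.018,0,0,0],[0,0,0.015,0,0,0],[0,0,0.01,0,0,0],[0,0,0,0,0,0]]}}

```text
time: 9.28
tcp_pos: [0.5699, -0.1876, 0.0596]
ee_rot: [2.599, -1.765, -0.004]
force: [0.6, -0.9, 0.5]
opening: 0.0853
```

Request:
{"op": "move_arm", "data": {"deltas": [[0,0,0,0,0,0],[0,0,0,0,0,0],[0,0,0,0,0,0],[0,0,0,0,0,0],[0,0,0,0,0,0],[0,0,0,0,0,0]], "hand": 1}}

```text
time: 9.78
tcp_pos: [0.5713, -0.1885, 0.063]
ee_rot: [-2.598, 1.765, -0.004]
force: [-0.6, 2.8, 7.3]
opening: 0.0654
```

Request:
{"op": "move_arm", "data": {"deltas": [[0,0,-0.008,0,0,0],[0,0,-0.02,0,0,0],[0,0,-0.024,0,0,0],[0,0,-0.024,0,0,0],[0,0,-0.024,0,0,0],[0,0,-0.024,0,0,0],[0,0,-0.02,0,0,0],[0,0,-0.012,0,0,0]]}}

```text
time: 10.45
tcp_pos: [0.5709, -0.1887, 0.2207]
ee_rot: [-2.598, 1.766, -0.006]
force: [1.0, -0.9, -0.5]
opening: 0.0654
```

```bash
python3 - <<'E'
from h import *
snap('wrist','w6'); held('pics/w6.npz'); s=sensors.observe(); print(s['tcp_pos'],s['opening'],tool(np.array([.5290,.0870,.2])-s['tcp_pos']))
E
```

```text
2886 [[-0.0315, -0.031, -0.0234], [0.0361, 0.0347, 0.0293]]
-158 216 rim z mm -23.0 r max 37.2
-113 309 rim z mm -6.7 r max 32.1
-68 264 rim z mm -6.3 r max 32.7
-23 412 rim z mm -23.7 r max 40.1
22 802 rim z mm -5.5 r max 35.8
67 208 rim z mm -6.1 r max 36.3
112 239 rim z mm -6.4 r max 36.5
157 61 rim z mm -7.1 r max 34.5
[ 0.57137811 -0.18883118  0.22204134] 0.06572153700967572 [-272.2  -62.    21.2]
```

Cup A is held level, the same as B. Carrying it to the same release position.

Request:
{"op": "move_arm", "data": {"deltas": [[-0.012,-0.003,0,0,0,0],[-0.0236,-0.0054,0,0,0,0],[-0.0236,-0.0054,0,0,0,0],[-0.0236,-0.0054,0,0,0,0],[-0.0236,-0.0054,0,0,0,0],[-0.0236,-0.0054,0,0,0,0],[-0.0236,-0.0054,0,0,0,0],[-0.0236,-0.0054,0,0,0,0]]}}

```text
time: 11.17
tcp_pos: [0.5422, -0.007, 0.2158]
ee_rot: [2.598, -1.765, -0.003]
force: [0.0, 0.8, -1.2]
opening: 0.0654
```

Request:
{"op": "move_arm", "data": {"deltas": [[-0.0236,-0.0054,0,0,0,0],[-0.0236,-0.0054,0,0,0,0],[-0.0236,-0.0054,0,0,0,0],[-0.0236,-0.005,0,0,0,0],[0,0,0,0,0,0],[0,0,0,0,0,0]]}}

```text
time: 11.67
tcp_pos: [0.5274, 0.0881, 0.2161]
ee_rot: [2.599, -1.762, -0.002]
force: [-0.1, -0.9, -0.5]
opening: 0.0658
```

```bash
python3 - <<'E'
from h import *
c=snap('wrist','w7'); held('pics/w7.npz'); s=sensors.observe(); P=cloud(c).reshape(-1,3)
p=P[(np.hypot(*(P[:,:2]-[.5285,.0855]).T)<.045)&(P[:,2]>.10)&(P[:,2]<.112)]; print(len(p),circ(p),p.min(0),p.max(0))
print(s['tcp_pos'],s['opening'],tool(np.array([.5290,.0870,.122])-s['tcp_pos']))
E
```

```text
2644 [[-0.0322, -0.0315, -0.0246], [0.0357, 0.0323, 0.0293]]
-158 210 rim z mm -24.5 r max 39.2
-113 307 rim z mm -7.8 r max 32.6
-68 272 rim z mm -7.5 r max 32.6
-23 386 rim z mm -24.8 r max 39.2
22 625 rim z mm -6.6 r max 34.9
67 109 rim z mm -6.7 r max 34.9
112 166 rim z mm -7.0 r max 35.9
157 33 rim z mm -7.8 r max 35.3
506 (array([0.5274, 0.0861]), np.float64(0.0326)) [0.50360725 0.05157432 0.10007185] [0.56104638 0.1198426  0.10785711]
[0.52773172 0.08720668 0.21629948] 0.06583254079126291 [ 0.7 -1.2 94.3]
```

Expected contact at TCP z ≈ 0.122.

Request:
{"op": "move_arm", "data": {"deltas": [[0.001,-0.001,0.008,0,0,0],[0,0,0.015,0,0,0],[0,0,0.015,0,0,0],[0,0,0.015,0,0,0],[0,0,0.014,0,0,0],[0,0,0.01,0,0,0],[0,0,0.007,0,0,0],[0,0,0.003,0,0,0]]}}

```text
time: 12.38
tcp_pos: [0.5293, 0.0858, 0.129]
ee_rot: [2.597, -1.766, -0.002]
force: [0.6, 0.3, -0.8]
opening: 0.0654
```

Request:
{"op": "move_arm", "data": {"deltas": [[0,0,0.002,0,0,0],[0,0,0.001,0,0,0],[0,0,0,0,0,0]]}}

```text
time: 12.63
tcp_pos: [0.5298, 0.0863, 0.1276]
ee_rot: [-2.598, 1.766, -0.001]
force: [0.2, 0.0, -1.1]
opening: 0.0657
```

Request:
{"op": "move_arm", "data": {"deltas": [[0,0,0.002,0,0,0],[0,0,0.001,0,0,0],[0,0,0,0,0,0]]}}

```text
time: 12.88
tcp_pos: [0.5296, 0.0863, 0.1243]
ee_rot: [-2.598, 1.766, -0.0]
force: [0.0, 0.1, -1.2]
opening: 0.0656
```

Request:
{"op": "move_arm", "data": {"deltas": [[0,0,0.001,0,0,0],[0,0,0.001,0,0,0],[0,0,0,0,0,0]]}}

```text
time: 13.13
tcp_pos: [0.53, 0.0863, 0.1229]
ee_rot: [-2.598, 1.766, -0.002]
force: [-0.4, 0.2, 5.0]
opening: 0.0655
```

Request:
{"op": "move_arm", "data": {"deltas": [[0,0,0,0,0,0],[0,0,0,0,0,0],[0,0,0,0,0,0],[0,0,0,0,0,0]], "hand": 0}}

```text
time: 13.47
tcp_pos: [0.5295, 0.0864, 0.1222]
ee_rot: [2.598, -1.766, -0.0]
force: [-0.4, -0.5, 0.1]
opening: 0.0855
```

Request:
{"op": "move_arm", "data": {"deltas": [[0,0,-0.008,0,0,0],[0,0,-0.018,0,0,0],[0,0,-0.022,0,0,0],[0,0,-0.022,0,0,0],[0,0,-0.022,0,0,0],[0,0,-0.022,0,0,0],[0,0,-0.01,0,0,0],[0,0,0,0,0,0]]}}

```text
time: 14.13
tcp_pos: [0.5302, 0.0864, 0.2488]
ee_rot: [-2.596, 1.765, -0.005]
force: [-0.2, 0.7, 0.9]
opening: 0.0855
```

```bash
python3 - <<'E'
from h import *
c=snap('wrist','w8'); s=sensors.observe(); P=cloud(c).reshape(-1,3)
p=P[(np.hypot(*(P[:,:2]-[.5285,.0855]).T)<.045)&(P[:,2]>.122)&(P[:,2]<.16)]; print(len(p),circ(p),p.min(0),p.max(0))
a=np.arctan2(*(p[:,:2]-[.5285,.0855]).T[::-1])
print([round(float(np.percentile(p[(a>=k)&(a<k+.785),2],97)),4) for k in np.arange(-4,4)*.785 if ((a>=k)&(a<k+.785)).sum()>5])
g=P[(np.hypot(*(P[:,:2]-[.594,.21]).T)<.04)&(P[:,2]>.185)&(P[:,2]<.193)]; b=cv2.minAreaRect((g[:,:2]*1000).astype(np.float32)); print('grip',len(g),b)
d=P[(np.hypot(*(P[:,:2]-[.521,.2055]).T)<.027)&(P[:,2]>.138)&(P[:,2]<.148)]; print('disc',circ(d),d.min(0),d.max(0))
print(s['tcp_pos'],s['ee_rot'],tool(np.array([.594,.2105,.255])-s['tcp_pos']))
E
```

```text
915 (array([0.5283, 0.0856]), np.float64(0.0327)) [0.49349808 0.05118937 0.12201605] [0.56214586 0.11942186 0.13200406]
[0.1304, 0.1305, 0.1311, 0.131, 0.1309, 0.1308, 0.1305, 0.131]
grip 1593 ((593.6898193359375, 209.2159423828125), (27.989282608032227, 22.306385040283203), 3.003535032272339)
disc (array([0.5205, 0.204 ]), np.float64(0.018)) [0.49437595 0.17982804 0.13810138] [0.54787434 0.22957869 0.14512943]
[0.52972333 0.08637156 0.24678705] [-2.59742057e+00  1.76547333e+00 -1.81283820e-03] [ -91.8 -105.5   -8.1]
```

View pics/w8.png

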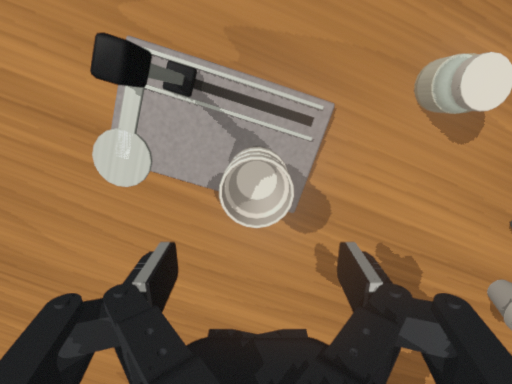

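The stack rim at (257,190) is level at 131 mm against the expected 130, so both cups are home. The grip block is at (121,60) and the disc at (122,157). I'll grasp the block with the jaws along the track.

Request:
{"op": "move_arm", "data": {"deltas": [[-0.008,-0.0095,0,0,0,0],[-0.014,-0.016,0,0,0,0],[-0.014,-0.016,0,0,0,0],[-0.014,-0.016,0,0,0,0],[-0.014,-0.016,0,0,0,0],[-0.014,-0.016,0,0,0,0],[-0.014,-0.016,0,0,0,0],[0,0,0,0,0,6]]}}

```text
time: 14.85
tcp_pos: [0.5942, 0.2142, 0.2437]
ee_rot: [2.504, -1.894, -0.003]
force: [-0.4, -1.1, -0.4]
opening: 0.0858
```

Request:
{"op": "move_arm", "data": {"deltas": [[0,0,0,0,0,6],[0,0,0,0,0,6],[0,0,0,0,0,0],[0,0,0,0,0,0]]}}

```text
time: 15.18
tcp_pos: [0.5937, 0.2112, 0.2448]
ee_rot: [2.292, -2.146, -0.002]
force: [-0.2, 0.9, -0.1]
opening: 0.0857
```

```bash
python3 - <<'E'
from h import *
c=snap('wrist','w9'); s=sensors.observe(); P=cloud(c).reshape(-1,3)
g=P[(np.hypot(*(P[:,:2]-[.594,.21]).T)<.04)&(P[:,2]>.185)&(P[:,2]<.193)]; b=cv2.minAreaRect((g[:,:2]*1000).astype(np.float32)); print('grip',len(g),b)
print(s['tcp_pos'],R.from_rotvec(s['ee_rot']).as_matrix()[:,0],tool(np.array([.594,.2098,.178])-s['tcp_pos']),s['joint_positions'])
E
```

```text
grip 1068 ((594.0484619140625, 209.8606414794922), (27.471271514892578, 21.420650482177734), 4.784085273742676)
[0.59370795 0.21102923 0.24518017] [ 6.64344269e-02 -9.97790762e-01  2.49907144e-04] [ 1.2 -0.3 67.2] [2.83369666e-01 4.85278822e-01 1.27729158e+00 7.58773346e-05
 1.38052171e+00 1.78766838e+00]
```

Request:
{"op": "move_arm", "data": {"deltas": [[0.001,0,0.01,0,0,0],[0,0,0.015,0,0,0],[0,0,0.015,0,0,0],[0,0,0.015,0,0,0],[0,0,0.009,0,0,0],[0,0,0.003,0,0,0],[0,0,0,0,0,0]]}}

```text
time: 15.82
tcp_pos: [0.5937, 0.2096, 0.1784]
ee_rot: [2.29, -2.149, -0.001]
force: [-0.4, -0.4, -0.3]
opening: 0.0855
```

Request:
{"op": "move_arm", "data": {"deltas": [[0,0,0,0,0,0],[0,0,0,0,0,0],[0,0,0,0,0,0],[0,0,0,0,0,0],[0,0,0,0,0,0],[0,0,0,0,0,0],[0,0,0,0,0,0],[0,0,0,0,0,0]], "hand": 1}}

```text
time: 16.48
tcp_pos: [0.594, 0.2097, 0.1798]
ee_rot: [-2.29, 2.15, -0.001]
force: [-2.0, 0.1, 5.1]
opening: 0.021
```

Request:
{"op": "move_arm", "data": {"deltas": [[0.004,0,0,0,0,0],[0.008,0,0,0,0,0],[0.012,0,0,0,0,0],[0.012,0,0,0,0,0],[0.012,0,0,0,0,0],[0.008,0,0,0,0,0],[0.004,0,0,0,0,0]]}}

```text
time: 17.07
tcp_pos: [0.5983, 0.1484, 0.1798]
ee_rot: [-2.288, 2.151, -0.002]
force: [5.3, 2.2, 5.3]
opening: 0.0213
```

Request:
{"op": "move_arm", "data": {"deltas": [[0.004,0,0,0,0,0],[0.008,0,0,0,0,0],[0.012,0,0,0,0,0],[0.012,0,0,0,0,0],[0.012,0,0,0,0,0],[0.008,0,0,0,0,0],[0.003,0,0,0,0,0],[0,0,0,0,0,0]]}}

```text
time: 17.73
tcp_pos: [0.6025, 0.0894, 0.1798]
ee_rot: [-2.287, 2.151, -0.004]
force: [11.2, -0.8, 3.5]
opening: 0.0209
```

```bash
python3 - <<'E'
from h import *
s=sensors.observe(); print(s['tcp_pos'],s['force'])
c=snap('wrist','w10'); P=cloud(c).reshape(-1,3)
d=P[(np.hypot(*(P[:,:2]-[.529,.087]).T)<.06)&(P[:,2]>.139)&(P[:,2]<.148)]; print('disc',len(d),d.min(0),d.max(0),circ(d))
i=[cv2.imread('pics/w10.png'),snap('scene','s10')['image'][:,:,::-1]]
cv2.imwrite('pics/c10.png',cv2.resize(np.hstack(i),None,fx=.78,fy=.78))
E
```

```text
[0.60250403 0.08942334 0.17981163] [11.19875053 -0.78160459  3.45985708]
disc 1889 [0.51883226 0.0638537  0.13902498] [0.55499657 0.1047008  0.14436896] (array([0.5363, 0.0846]), np.float64(0.014))
```

View pics/c10.png

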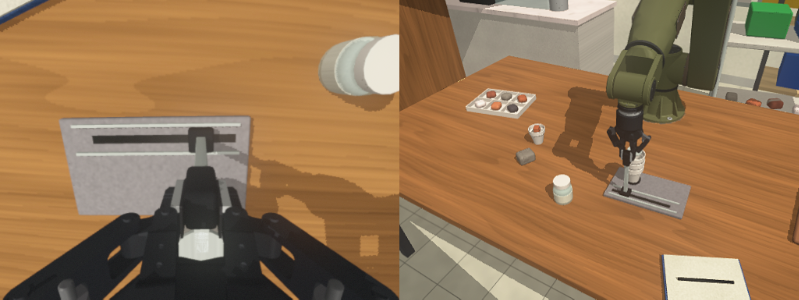

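The keeper is held at the end of its travel, with the disc over the stack, and 120.6 mm was moved. Releasing, rising and checking.

Request:
{"op": "move_arm", "data": {"deltas": [[0,0,0,0,0,0],[0,0,0,0,0,0],[0,0,0,0,0,0],[0,0,0,0,0,0],[0,0,0,0,0,0],[0,0,0,0,0,0]], "hand": 0}}

```text
time: 18.33
tcp_pos: [0.6012, 0.0909, 0.1791]
ee_rot: [2.29, -2.151, -0.0]
force: [-0.4, 0.1, -0.0]
opening: 0.0853
```

Request:
{"op": "move_arm", "data": {"deltas": [[0,0,-0.01,0,0,0],[0,0,-0.02,0,0,0],[0,0,-0.02,0,0,0],[0,0,-0.02,0,0,0],[0,0,-0.02,0,0,0],[0,0.02,-0.02,0,0,0],[0,0.02,-0.01,0,0,0],[0,0.02,0,0,0,0]]}}

```text
time: 19.0
tcp_pos: [0.5412, 0.0872, 0.3025]
ee_rot: [-2.288, 2.149, -0.004]
force: [0.6, -0.5, -0.3]
opening: 0.0856
```

Request:
{"op": "move_arm", "data": {"deltas": [[0,0.025,0,0,0,0],[0,0.025,0,0,0,0],[0,0.025,0,0,0,0],[0,0.02,0,0,0,0],[0,0.01,0,0,0,0],[0,0,0,0,0,0],[0,0,0,0,0,0]]}}

```text
time: 19.58
tcp_pos: [0.4372, 0.0806, 0.3]
ee_rot: [-2.289, 2.15, -0.001]
force: [1.6, -0.2, -0.2]
opening: 0.0856
```

```bash
python3 - <<'E'
from h import *
s=sensors.observe(); print(s['tcp_pos'],s['force'],s['time'])
w=snap('wrist','w11'); t=snap('top','t11'); sc=snap('scene','s11')
for n,c in (('wrist',w),('top',t),('scene',sc)):
    P=cloud(c).reshape(-1,3)
    d=P[(np.hypot(*(P[:,:2]-[.529,.087]).T)<.06)&(P[:,2]>.1385)&(P[:,2]<.148)]
    r=P[(np.hypot(*(P[:,:2]-[.529,.087]).T)<.042)&(P[:,2]>.122)&(P[:,2]<.1335)]
    g=P[(np.hypot(*(P[:,:2]-[.602,.09]).T)<.03)&(P[:,2]>.185)&(P[:,2]<.193)]
    if len(d): print(n,'disc',len(d),d.min(0).round(4),d.max(0).round(4))
    if len(r): print(n,'rim',len(r),r.min(0).round(4),r.max(0).round(4),circ(r))
    if len(g): print(n,'grip',len(g),g.min(0).round(4),g.max(0).round(4))
cv2.imwrite('pics/c11.png',cv2.resize(np.hstack([w['image'],sc['image']])[:,:,::-1],None,fx=.78,fy=.78))
E
```

```text
[0.4371722  0.08061881 0.30003059] [ 1.6471843  -0.23299409 -0.22433882] 19.5833
wrist disc 2932 [0.5031 0.0586 0.1403] [0.5889 0.1077 0.1473]
wrist rim 652 [0.4937 0.0513 0.1221] [0.5614 0.1197 0.1319] (array([0.5277, 0.0855]), np.float64(0.0326))
wrist grip 13 [0.5878 0.0812 0.185 ] [0.5887 0.0946 0.1861]
top disc 551 [0.5052 0.0612 0.1391] [0.5881 0.1096 0.1473]
top rim 147 [0.4966 0.0533 0.122 ] [0.5632 0.1212 0.1323] (array([0.5297, 0.0873]), np.float64(0.0331))
top grip 131 [0.5905 0.0799 0.1851] [0.6153 0.1005 0.1916]
scene disc 173 [0.5034 0.0602 0.1388] [0.5742 0.1094 0.1449]
scene rim 56 [0.5    0.0908 0.1222] [0.564  0.1215 0.131 ] (array([0.5302, 0.0879]), np.float64(0.0321))
scene grip 61 [0.5915 0.0801 0.1851] [0.6188 0.1017 0.1902]
```

View pics/c11.png

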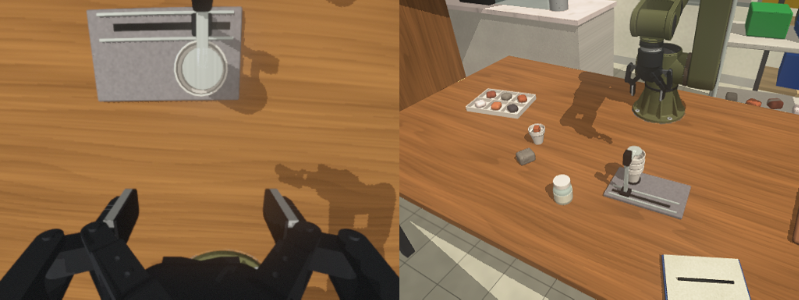

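The disc at (200,68) covers the stack concentrically, about 2 mm off in every camera. The rim is level at 0.131–0.132 m and the arm is clear. Handing in.

```bash
python3 -c "
from h import *
print(arm.sign_off())"
```

```text
the job is handed in; nothing more can be done
None
```

I nested both empty cups into the rack cup, cup_b first and then cup_a. I then slid the keeper about 120 mm along its track by its grip block, released it, backed the arm clear and handed the job in. The robot's clock stood at about 19.6 s, against the 64 s limit.

- **Cups:** the rim stood level at about 107 mm after the first cup (106 expected) and about 131 mm after the second (130 expected). Both were home before I moved the keeper.
- **Keeper:** the wrist and top cameras put the disc about 2 mm from the stack's centre, within the 10 mm allowed. They disagreed by about 2 mm on absolute position, which is the stated calibration error. While the keeper was gripped there was up to about 11 N of sideways load on the tool; it was gone after release.
- **Other items:** the cup with the rock, the stone and the jar look undisturbed in the last pictures. I didn't measure their positions again.

No check failed, and the hand-in gives no verdict.

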